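Sort the watch heads and book the tray in with the hand scanner

TASK

First clear the bench of watch heads: lay every complete watch flat, dial up, in a channel of the wooden tray, and put every empty case (the bare rings) in the frosted reject box. Then take the hand scanner from its rest and read the tray's ticket and after it the reject box's ticket, each time aiming square at the middle of the ticket from about 8 cm and holding steady for two seconds, and lay the scanner back in its rest. Last, press the terminal's booking button fully down and let it spring back; leave the other things on the bench where they are, and put any watch or case that has been knocked out of place right again.

Things in the scene. Friction and masses are not known exactly. Their poses are not given: they have to be found in the camera images.
- watch0: a complete watch head (one of three or four): steel, 42 mm across, 12 mm high, no strap; lugs along x make it 52 mm long (flat ends 24 mm wide, 2 to 10 mm high); 7 mm crown sticks out 5 mm at +y. Origin: centre of the underside; z points up, out of the dial side. Starts flat on the bench; may be absent. Closed top with a dark dial, two hands and hour marks
- watch1: a complete watch head (one of three or four): steel, 42 mm across, 12 mm high, no strap; lugs along x make it 52 mm long (flat ends 24 mm wide, 2 to 10 mm high); 7 mm crown sticks out 5 mm at +y. Origin: centre of the underside; z points up, out of the dial side. Starts flat on the bench; may be absent. Closed top with a dark dial, two hands and hour marks
- watch2: a complete watch head (one of three or four): steel, 42 mm across, 12 mm high, no strap; lugs along x make it 52 mm long (flat ends 24 mm wide, 2 to 10 mm high); 7 mm crown sticks out 5 mm at +y. Origin: centre of the underside; z points up, out of the dial side. Starts flat on the bench; may be absent. Closed top with a dark dial, two hands and hour marks
- watch3: a complete watch head (one of three or four): steel, 42 mm across, 12 mm high, no strap; lugs along x make it 52 mm long (flat ends 24 mm wide, 2 to 10 mm high); 7 mm crown sticks out 5 mm at +y. Origin: centre of the underside; z points up, out of the dial side. Starts flat on the bench; may be absent. Closed top with a dark dial, two hands and hour marks
- shell0: an empty watch case, a reject (one or two): a bare ring with an open middle 34 mm wide, no dial; steel, 42 mm across, 12 mm high, no strap; lugs along x make it 52 mm long (flat ends 24 mm wide, 2 to 10 mm high); 7 mm crown sticks out 5 mm at +y. Origin: centre of the underside; z points up, out of the dial side. Starts flat on the bench; may be absent
- shell1: an empty watch case, a reject (one or two): a bare ring with an open middle 34 mm wide, no dial; steel, 42 mm across, 12 mm high, no strap; lugs along x make it 52 mm long (flat ends 24 mm wide, 2 to 10 mm high); 7 mm crown sticks out 5 mm at +y. Origin: centre of the underside; z points up, out of the dial side. Starts flat on the bench; may be absent
- tray: low dark wooden tray, 230 (x) x 210 (y) x 24 mm high, fixed, two felt-lined channels along x, each 218 x 96 mm, centred at y = +-51 mm, parted by a 6 mm wall of full height. Origin: centre of the underside; felt at z = 7 mm (hard floor at 6 mm)
- reject_bin: frosted plastic open box, 140 (x) x 160 (y) x 50 mm high, walls and floor 4 mm, fixed. Origin: centre of the underside
- tray_ticket: printed barcode ticket, 56 x 42 mm, on a small black stand fixed to the bench, beside the tray, on its side towards the middle of the bench. Origin: centre of the printed face, 45 mm above the bench; x is the outward normal of the face, leaning back so that it looks 35 degrees above the horizontal; y runs level across the bars; the stand is under 70 mm high
- bin_ticket: printed barcode ticket, 56 x 42 mm, on a small black stand fixed to the bench, beside the reject box, on its side towards the middle of the bench. Origin: centre of the printed face, 45 mm above the bench; x is the outward normal of the face, leaning back so that it looks 35 degrees above the horizontal; y runs level across the bars; the stand is under 70 mm high
- wand: hand scanner: a grey bar 150 mm long (x), 24 x 24 mm in section, with a black nose 34 wide x 28 high over the last 20 mm at its +x end; 0.13 kg. Origin: middle of the bar, on its axis, where it is to be gripped (across y); it looks along +x
- wand_lens (a point): the scanner's window, 85 mm along +x from the wand's origin
- wand_focus (a point): the point on the beam where the scanner reads, 80 mm ahead of the window (165 mm along +x from the wand's origin); bring it onto the centre of the ticket
- cradle: scanner rest, fixed: aluminium foot 130 x 70 x 8 mm with two black forks at x = +-45 mm, each 12 mm thick with a 31 mm wide slot that flares at the top; fork tops at 68 mm, the free gap between them is 78 mm. Origin: centre of the underside; x runs along the lying wand
- cradle_seat (a point): where the wand's origin lies when it is parked: 54 mm above the bench over the middle of the rest (fork floor at 42 mm)
- book_button (a joint): white round booking button, 30 mm across, on the right-hand (-y) part of the top of the grey terminal (90 x 120 x 45 mm, dark screen); 0 = up, 0.008 m = fully down; about 5 N, springs back
- book_button_top (a point): centre of the top of the booking button's cap; the button moves straight down
- loupe: bystander, to be left alone: black cone-shaped eyeglass loupe, 36 mm across, 30 mm high, loose. Origin: centre of its underside
- driver: bystander, to be left alone: small screwdriver, 120 mm, loose. Origin: centre of its underside or middle of its length
- oiler: bystander, to be left alone: little oil bottle, 28 mm across, 50 mm high, loose. Origin: centre of its underside
- tweezers: bystander, to be left alone: steel tweezers, 110 mm long, loose. Origin: centre of its underside
- dish: bystander, to be left alone: white bowl, 60 mm across, 20 mm high, loose. Origin: centre of its underside
- springbox: bystander, to be left alone: open frosted box of spring bars, 70 x 100 x 25 mm, loose. Origin: centre of its underside
- anvil: bystander, to be left alone: steel and brass bench anvil, 44 mm across, 26 mm high, loose. Origin: centre of its underside

How it is judged:
By the outcome, as a careful person would: the job done as asked, in the order asked, and still so for the second after the job is handed in, with the robot touching nothing.
Of watch0, watch1, watch2, watch3 only 3 to 4 are there at a start; the rules pass over those that are not, and their reading is None.
Of shell0, shell1 only 1 to 2 are there at a start; the rules pass over those that are not, and their reading is None.
At some moment in a run one of watch0, watch1, watch2, watch3, shell0, shell1 may be knocked a few centimetres aside while the robot is not near it.
It also fails if it takes over 210 s, if anything falls off the work surface, if the arm or the gripper's body presses on something with over 40 N, if the wrist force passes 120 N, or if a joint passes its speed limit or range.

ROBOT

A 6-joint arm with a two-finger parallel gripper is mounted at the origin on the work surface. World frame = base frame: x ahead of the robot, y to its left, z up, the work surface at z = 0. Lengths are in m, angles in rad, forces in N, time in s.
With the tool pointing down it reaches from about 0.325 to 0.775 m from the base axis. Payload 5.5 kg.
Tool frame: the origin (TCP) lies between the finger pads; the fingertips stand 8 mm ahead of it and the grasp point (between the pads) lies 11 mm behind it (tcp_to_tips is the distance from the TCP to the fingertips, in m); z points along the fingers, y is the line along which they close (so a half turn about z gives the same grasp; the last joint's range is limited). The gripper opens to 88 mm and grips with 3 to 60 N. Pads are 20 mm wide; open, the fingers measure 115 mm over their backs; the gripper's body (75 mm by 178 mm) begins 61 mm behind the grasp point.
Start: joints at [1.142, 0.091, 1.231, -0, 1.82, -0.057], TCP at [0.218, 0.559, 0.231] pointing down, gripper open.
Joint ranges: [-2.87, 2.87], [-0.86, 2.18], [0.17, 2.46], [-1.51, 4.65], [0.06, 2.69], [-2.65, 2.65]. Speed limits (rad/s): [2.57, 2.57, 3.01, 3.14, 3.14, 3.14].

INTERFACE

Orientations are given as a unit quaternion [w, x, y, z].
In Python, from bench import * gives the robot as it stands. Calls block until the motion is done:
- move_to(position, orientation): joint-space move of the TCP to a pose.
- move_l(position, speed=0.15, orientation=None): straight line of the TCP; orientation=None keeps the orientation; speed is the mean speed in m/s.
- movej(angles): joint-space move.
- gripper_open() and close(): open the fingers fully, or close them until they stop; the grip force is fixed at half the most.
- hold(seconds).
- inverse_kinematics(position, orientation): joint angles nearest the present ones, or None.
- state(): the state.
- get_image(name): name is "scene" or "top" or "wrist"; returns a dict with "frame" (420x560x3 uint8, blue, green, red), "depth" (420x560 float32, m along the optical axis (not along the pixel's ray), 0 where there is no reading), "camera_matrix" (3x3 intrinsics, pixels), "k1" (the pictures are not rectified: a ray, as slopes to the right and down, at radius r is drawn at 1 + k1 r^2 times it, then the intrinsics apply), "view" (4x4, takes a point from world to camera coordinates). Camera axes: x right, y up, looking along -z (the intrinsics and any distortion apply to the point x, -y, -z); pixel columns grow to the right and rows downward; lengths in m; the calibration is good to about 2 mm. A picture is of the moment at which its call begins.
A pose or a line that the arm cannot do raises IKError and nothing moves.
- job_done(): hands the job in; it is judged then, once.
The state is a dict: "time": time; "joint_pos": joint angles; "dq": joint speeds; "joint_torque": joint torques, N m; "ee_pos": TCP position; "ee_rot": TCP orientation; "ft_force": force on the tool from outside, world axes, zero at the start; "moment": the same for the moment, N m; "finger_gap": finger opening in m; "finger_force": force on a finger pad.
Only numpy, scipy, OpenCV 4.12 (cv2) and the standard library are available. Lean on these libraries where they do the work, as an engineer would, in place of code of your own. Each camera call takes 0.05 s, during which the arm holds its last target. There are 200 camera calls.

## Working session

There is one attempt and no reset: what is moved stays moved. The work goes in short steps, each a Python script; the robot and the scene stay as the last script left them, time stands still between calls to the robot, and variables do not carry over. Pictures are saved under pics/ and viewed, at most 14 in all, crops included, and the job is handed in when it is done.

```bash
ls; mkdir -p pics; cat > h.py <<'E'
from bench import *
import numpy as np, cv2
def snap(n,fn=None):
    im=get_image(n)
    np.savez('last_%s.npz'%n,**{k:np.array(im[k]) for k in im})
    if fn: cv2.imwrite('pics/'+fn,im['frame'])
    return im
def load(n): return dict(np.load('last_%s.npz'%n))
def ray(im,u,v):
    K=np.array(im['camera_matrix']);k1=float(im['k1'])
    xd=(u-K[0,2])/K[0,0];yd=(v-K[1,2])/K[1,1];x,y=xd,yd
    for _ in range(20):
        s=1+k1*(x*x+y*y);x,y=xd/s,yd/s
    V=np.linalg.inv(np.array(im['view']))
    return V[:3,3],V[:3,:3]@np.array([x,-y,-1.])
def pz(im,u,v,z):
    o,d=ray(im,u,v);return o+d*(z-o[2])/d[2]
def pd(im,u,v):
    o,d=ray(im,u,v);return o+d*float(im['depth'][int(round(v)),int(round(u))])
E
python3 - <<'E'
from h import *
a=snap('top','top1.png');b=snap('scene','scene1.png')
for i in (a,b): print(i['camera_matrix'],i['k1'],np.linalg.inv(i['view'])[:3].round(3))
print(state())
E
```

```text
pics
[[539.95710448   0.         277.21375115]
 [  0.         539.95710448 220.408674  ]
 [  0.           0.           1.        ]] -0.19700385996299208 [[-1.000e-03  9.870e-01 -1.590e-01  4.100e-01]
 [-1.000e+00  0.000e+00  7.000e-03 -2.500e-02]
 [ 7.000e-03  1.590e-01  9.870e-01  1.209e+00]]
[[536.7564998    0.         276.88115956]
 [  0.         536.7564998  213.23068836]
 [  0.           0.           1.        ]] -0.09551410130504927 [[-0.264 -0.562  0.784  1.517]
 [ 0.964 -0.166  0.206  0.219]
 [ 0.014  0.811  0.585  0.771]]
{'time': 0.1, 'joint_pos': array([ 1.14228758e+00,  9.17865338e-02,  1.23179005e+00, -4.57051849e-05,
        1.81976045e+00, -5.67207586e-02]), 'dq': array([-0.00077985, -0.0016035 , -0.00219511, -0.00090009,  0.00106176,
       -0.00159831]), 'joint_torque': array([ 2.36482389e-03, -4.47857630e+01, -4.07569027e+01,  7.01788603e-02,
        2.84455076e-02, -9.86428313e-05]), 'ee_pos': array([0.2178932 , 0.55877083, 0.22960426]), 'ee_rot': array([-1.88031946e-04,  1.84830644e-01,  9.82769999e-01, -8.51967220e-04]), 'ft_force': array([ 0.1737029 , -0.37223912, -0.22208885]), 'moment': array([-0.06821668, -0.00080649,  0.01050668]), 'finger_force': 0.0, 'finger_gap': 0.0877894879159447}
```

```bash
python3 - <<'E'
import cv2
for n in('top','scene'):
    i=cv2.imread(f'pics/{n}1.png'); cv2.imwrite(f'pics/{n}1b.png',cv2.resize(i,(800,600),interpolation=cv2.INTER_CUBIC))
E
```

```text
(no output)
```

View pics/top1b.png

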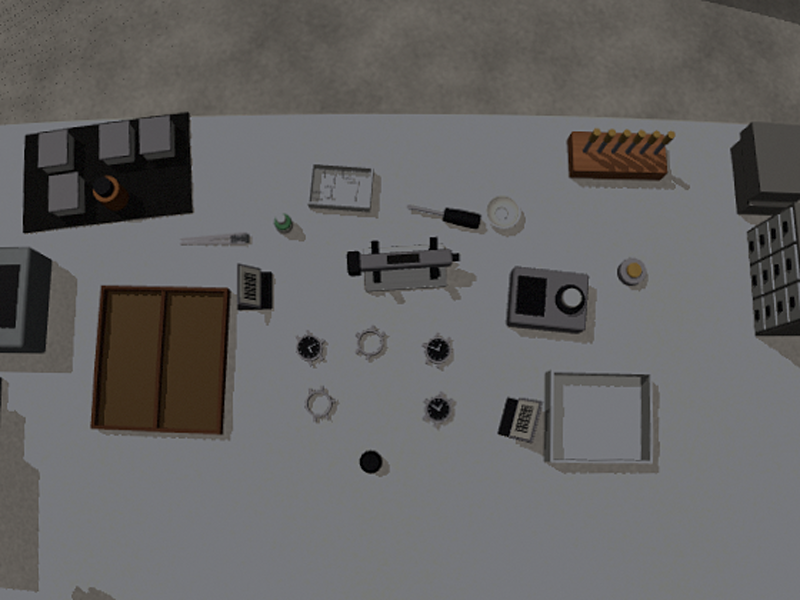

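View pics/scene1b.png

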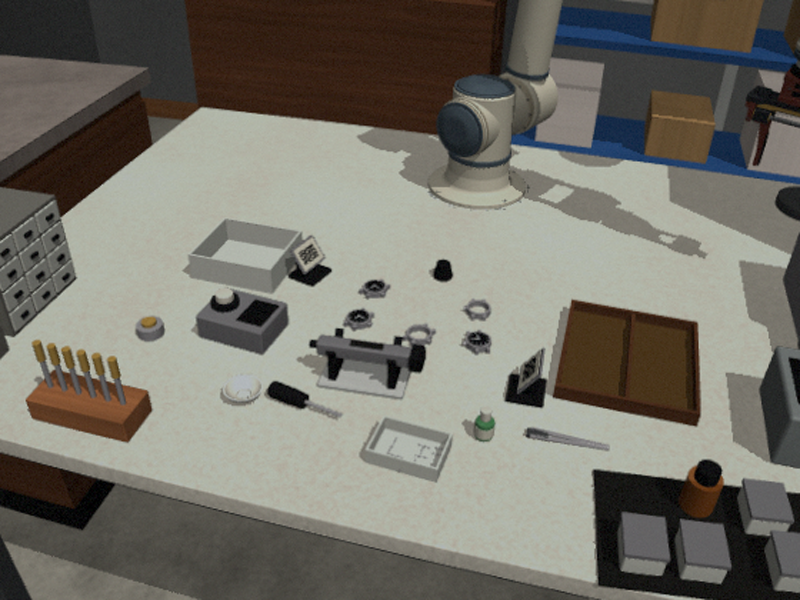

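The top picture shows three complete watches at (310,347), (437,350) and (437,409), and bare rings at (372,343) and (320,404), all in 800x600 pixels. The tray is on the left, the reject box on the right and the wand in the middle with its nose to the left.

```bash
python3 - <<'E'
from h import *
a=load('top');f=a['frame']
s=0.7
for n,(u,v) in dict(w0=(310,347),w1=(437,350),w2=(437,409),s0=(372,343),s1=(320,404)).items():
    print(n,pz(a,u*s,v*s,.006).round(3))
for n,(u,v,z) in dict(t1=(105,287,.024),t2=(229,290,.024),t3=(222,433,.024),t4=(93,430,.024),b1=(549,373,.05),b2=(650,376,.05),b3=(651,462,.05),b4=(547,463,.05),btn=(570,297,.06),wn=(348,262,.054),wt=(452,257,.054),tt=(256,287,.045),bt=(524,420,.045),loupe=(371,461,.03)).items():
    print(n,pz(a,u*s,v*s,z).round(3),pd(a,u*s,v*s).round(3))
g=lambda x:cv2.convertScaleAbs(x,alpha=2.0)
cv2.imwrite('pics/c1.png',cv2.resize(g(f[222:322,200:333]),(798,600),interpolation=cv2.INTER_CUBIC))
L=[f[175:225,155:200],f[160:210,235:325],f[272:314,345:385],f[182:236,350:416]]
rows=[cv2.resize(x,None,fx=k,fy=k,interpolation=cv2.INTER_CUBIC) for x,k in ((L[0],6),(L[1],5),(L[2],7),(L[3],6))]
c=np.zeros((630,800,3),np.uint8)[:600]
def put(r,y,x):
    r=g(r)[:600-y,:800-x]; c[y:y+r.shape[0],x:x+r.shape[1]]=r
put(rows[0],0,0);put(rows[1],0,300);put(rows[2],302,0);put(rows[3],270,300)
cv2.imwrite('pics/c2.png',c)
E
```

```text
w0 [0.553 0.102 0.006]
w1 [ 0.548 -0.098  0.006]
w2 [ 0.456 -0.097  0.006]
s0 [0.559 0.004 0.006]
s1 [0.464 0.085 0.006]
t1 [0.647 0.435 0.024] [0.646 0.434 0.025]
t2 [0.641 0.23  0.024] [0.643 0.232 0.016]
t3 [0.417 0.234 0.024] [0.417 0.237 0.014]
t4 [0.418 0.443 0.024] [ 0.418  0.454 -0.002]
b1 [ 0.508 -0.266  0.05 ] [ 0.509 -0.268  0.037]
b2 [ 0.502 -0.425  0.05 ] [ 0.502 -0.426  0.046]
b3 [ 0.37  -0.422  0.05 ] [ 0.37  -0.421  0.052]
b4 [ 0.372 -0.26   0.05 ] [ 0.41  -0.025  1.209]
btn [ 0.623 -0.3    0.06 ] [ 0.622 -0.298  0.069]
wn [0.679 0.04  0.054] [0.675 0.039 0.07 ]
wt [ 0.687 -0.12   0.054] [ 0.684 -0.119  0.064]
tt [0.641 0.183 0.045] [0.644 0.185 0.032]
bt [ 0.437 -0.227  0.045] [ 0.437 -0.226  0.047]
loupe [0.376 0.004 0.03 ] [0.377 0.004 0.033]
```

View pics/c1.png

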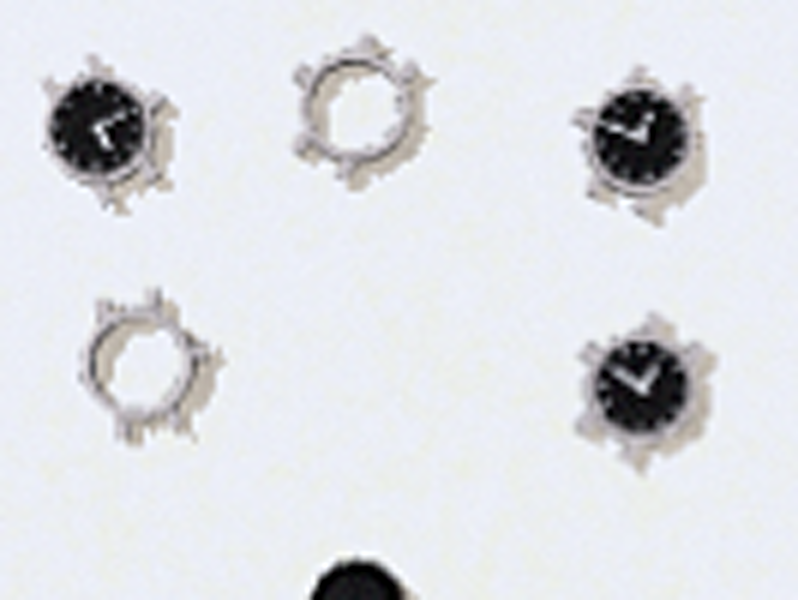

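View pics/c2.png

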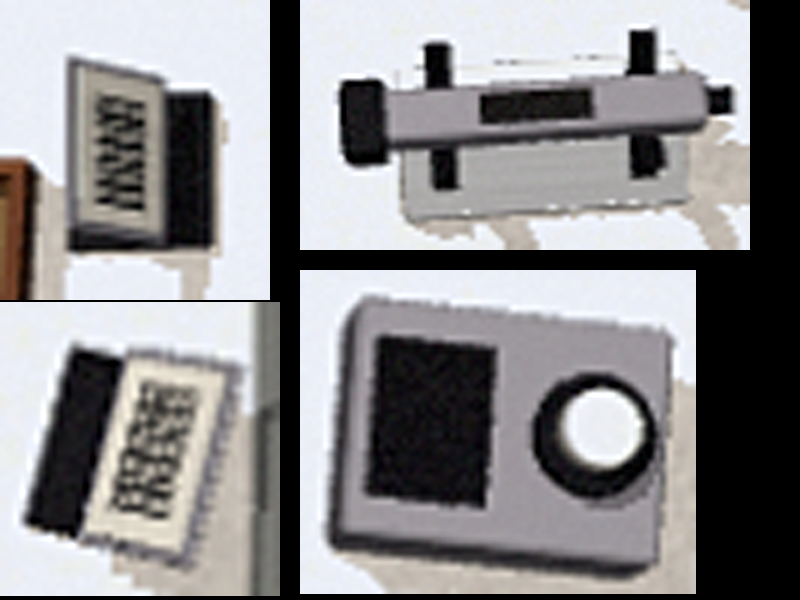

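The crops give each ring's crown and lug directions. Image angles of the lug axes are about w0 118°, s0 57°, w1 71°, s1 102° and w2 56°. Both tickets face the middle of the bench, and the button cap is at about (604,427) in the last crop. Next I pick the first watch.

```bash
cat >> h.py <<'E'
from scipy.spatial.transform import Rotation as Rn
def quat(R): q=Rn.from_matrix(R).as_quat(); return [q[3],q[0],q[1],q[2]]
def down(phi):
    y=np.array([np.cos(phi),np.sin(phi),0]);z=np.array([0,0,-1.]);return quat(np.c_[np.cross(y,z),y,z])
def best(p,phi):
    # choose the half turn with the smaller wrist travel, clear of the range limit
    q0=state()['joint_pos'];c=[]
    for k in (0,np.pi):
        q=inverse_kinematics(list(p),down(phi+k))
        if q is not None: c.append((np.abs(np.array(q)-q0).max()+(10 if abs(q[5])>2.5 else 0),k))
    return down(phi+min(c)[1])
A=load_top=None
def ang(t): t=np.radians(t); return np.arctan2(-np.cos(t),np.sin(t))
OBJ=dict(w0=((98,130),118),s0=((358,115),57),w1=((640,135),71),s1=((145,368),102),w2=((640,388),56))
ref=load('top') if __import__('os').path.exists('last_top.npz') else None
def pose(n):
    (u,v),t=OBJ[n]; r=dict(np.load('ref_top.npz')); p=pz(r,u/6+200-.4,v/6+222-.4,.010); return p[:2],ang(t)
def changed(names):
    r=dict(np.load('ref_top.npz'))['frame'].astype(int);f=snap('top')['frame'].astype(int);o={}
    for n in names:
        (u,v),_=OBJ[n];u=int(u/6+200);v=int(v/6+222)
        o[n]=round(float(np.abs(f-r)[v-14:v+15,u-14:u+15].mean()),1)
    return o
def pick(n=None,p=None,phi=None,H=.16,z=.010):
    if n: p,phi=pose(n)
    q=best([p[0],p[1],H],phi)
    move_to([p[0],p[1],H],q); move_l([p[0],p[1],.05],.25); move_l([p[0],p[1],z],.08)
    close(); g=state(); move_l([p[0],p[1],H],.25)
    print(n,'gap',round(g['finger_gap'],4),round(state()['finger_gap'],4),'t',round(g['time'],1),g['ee_pos'].round(4))
def place(p,phi,z,H=.16):
    q=best([p[0],p[1],H],phi)
    move_to([p[0],p[1],H],q); move_l([p[0],p[1],z+.04],.25); move_l([p[0],p[1],z],.08)
    gripper_open(); move_l([p[0],p[1],H],.25)
    print('placed t',round(state()['time'],1))
E
cp last_top.npz ref_top.npz
python3 - <<'E'
from h import *
for n in OBJ: print(n,pose(n))
pick('w1')
place((.580,.2830),-.028,.018)
print(changed(['w0','s0','s1','w2']))
cv2.imwrite('pics/t2.png',cv2.convertScaleAbs(cv2.resize(load('top')['frame'],(800,600),interpolation=cv2.INTER_CUBIC),alpha=2))
E
```

```text
w0 (array([0.55166979, 0.10350915]), np.float64(0.48869219055841245))
s0 (array([0.55741999, 0.00646475]), np.float64(-0.5759586531581288))
w1 (array([ 0.54990137, -0.09862356]), np.float64(-0.33161255787892274))
s1 (array([0.46314454, 0.08486324]), np.float64(0.20943951023931953))
w2 (array([ 0.45586728, -0.09790749]), np.float64(-0.593411945678072))
w1 gap 0.0515 0.0518 t 4.6 [ 0.5499 -0.0986  0.01  ]
placed t 9.4
{'w0': 8.7, 's0': 2.9, 's1': 20.0, 'w2': 2.7}
```

View pics/t2.png

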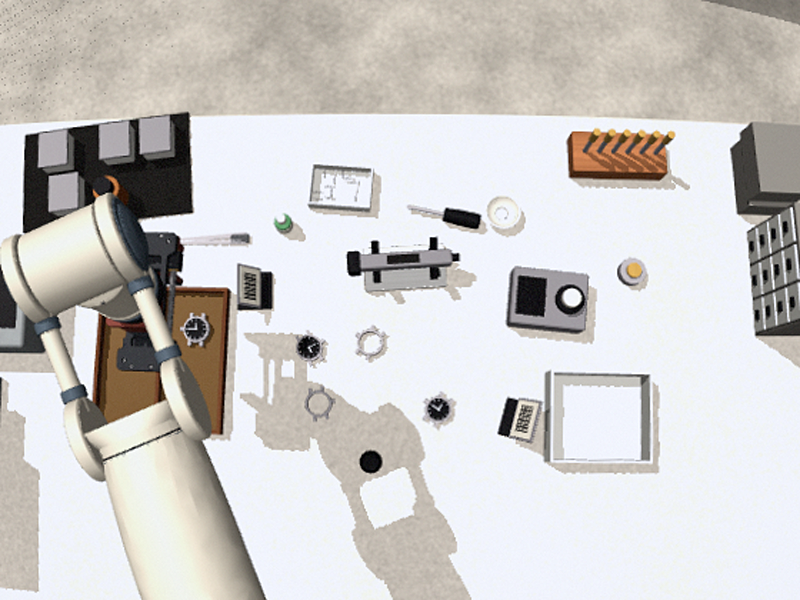

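The picture shows the first watch lying flat, dial up, in the near channel at (196,330), and the other pieces undisturbed. Next are the rest, stopping if a grip misses.

```bash
cat >> h.py <<'E'
def okgrip():
    g=state()['finger_gap']; assert .046<g<.056,g
E
python3 - <<'E'
from h import *
pick('w0');okgrip();place((.480,.2855),-.028,.018)
pick('s1');okgrip();place((.439,-.306),-.03,.0155)
pick('w2');okgrip();place((.533,.3865),-.028,.018)
pick('s0');okgrip();place((.437,-.379),-.03,.0155)
print(changed([]))
cv2.imwrite('pics/t3.png',cv2.convertScaleAbs(cv2.resize(load('top')['frame'],(800,600),interpolation=cv2.INTER_CUBIC),alpha=2))
E
```

```text
w0 gap 0.0516 0.0519 t 12.2 [0.5517 0.1035 0.0101]
placed t 16.4
s1 gap 0.0512 0.0516 t 19.1 [0.4632 0.0849 0.0101]
placed t 24.0
w2 gap 0.0518 0.0517 t 26.8 [ 0.4559 -0.0979  0.01  ]
placed t 32.0
s0 gap 0.0515 0.0515 t 35.3 [0.5575 0.0064 0.0101]
placed t 40.2
{}
```

View pics/t3.png

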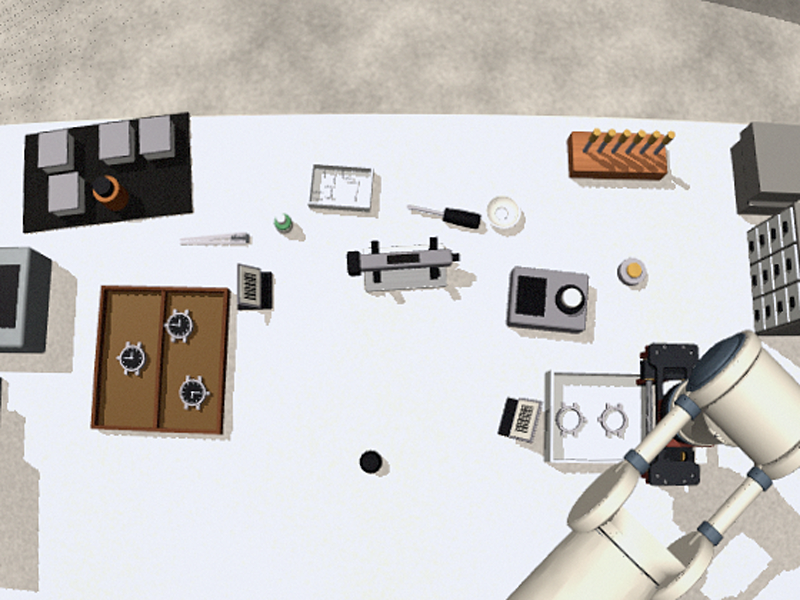

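All three watches are in the tray and both rings are in the box. The first watch was at (196,330) and is now at (180,326), so it has been knocked towards the dividing wall. I'll check from close up whether it still lies flat.

```bash
python3 - <<'E'
from h import *
a=load('top');f=a['frame']
cv2.imwrite('pics/c3.png',cv2.convertScaleAbs(cv2.resize(f[195:308,60:165],None,fx=5,fy=5,interpolation=cv2.INTER_CUBIC),alpha=2))
for c in ((180,326),(131,358),(193,393)):
    u,v=c[0]*.7,c[1]*.7
    P=np.array([pd(a,i,j) for i in range(int(u)-6,int(u)+8) for j in range(int(v)-6,int(v)+8)])
    k=np.linalg.lstsq(np.c_[P[:,:2]-P[:,:2].mean(0),np.ones(len(P))],P[:,2],rcond=None)[0]; print(c,P.mean(0).round(4),k.round(3))
E
```

```text
(180, 326) [0.5826 0.3072 0.0253] [-1.257 -2.518  0.025]
(131, 358) [0.5323 0.3846 0.0252] [-0.699 -2.416  0.025]
(193, 393) [0.4777 0.282  0.0193] [0.018 0.023 0.019]
```

View pics/c3.png

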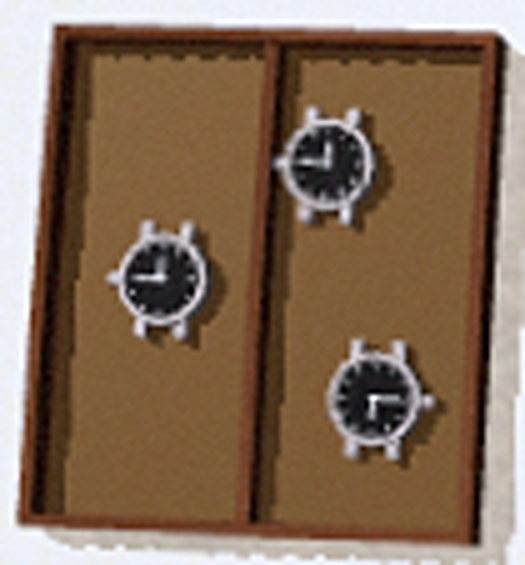

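The knocked watch, at (330,165) in the crop, has its crown up against the dividing wall. I'll put it back in mid-channel, then measure the wand and tickets.

```bash
python3 - <<'E'
from h import *
a=load('top'); p=pz(a,60+330/5-.4,195+165/5-.4,.018)[:2]; print(p)
pick(p=p,phi=ang(85),z=.018);okgrip();place((.580,.2830),-.028,.018)
# hover over the tray ticket & wand with wrist
E
python3 - <<'E'
from h import *
r=dict(np.load('ref_top.npz'))
s=dict(load('scene'))
f=r['frame']
# ticket planes from depth of both cameras: paper pixels near approx. centre
for nm,c in (('tray',(.641,.183,.045)),('bin',(.437,-.227,.045))):
    for cn,im in (('top',r),('scene',s)):
        P=[];ww=[]
        V=np.array(im['view']);K=im['camera_matrix'];q=V@np.r_[c,1];x,y=q[0]/-q[2],-q[1]/-q[2];sc=1+float(im['k1'])*(x*x+y*y)
        u0=K[0,0]*x*sc+K[0,2];v0=K[1,1]*y*sc+K[1,2]
        for u in range(int(u0)-25,int(u0)+26):
            for v in range(int(v0)-25,int(v0)+26):
                if im['depth'][v,u]<=0: continue
                p=pd(im,u,v)
                if np.linalg.norm(p-c)<.036 and p[2]>.025: P.append(p)
        P=np.array(P)
        rng=np.random.default_rng(0);bi=None
        for _ in range(400):
            t=P[rng.choice(len(P),3,replace=False)];n=np.cross(t[1]-t[0],t[2]-t[0]);l=np.linalg.norm(n)
            if l<1e-6: continue
            n/=l;i=abs((P-t[0])@n)<.003
            if bi is None or i.sum()>bi.sum(): bi=i
        Q=P[bi];m=Q.mean(0);n=np.linalg.svd(Q-m)[2][2];n*=np.sign(n[2])
        print(nm,cn,(round(u0),round(v0)),len(P),bi.sum(),m.round(4),'elev',np.degrees(np.arcsin(n[2])).round(1),'az',np.degrees(np.arctan2(n[1],n[0])).round(1))
E
```

```text
[0.5856676  0.30915726]
None gap 0.0518 0.052 t 44.6 [0.5858 0.3092 0.0182]
placed t 48.2
tray top (179, 201) 401 369 [0.6416 0.1938 0.0469] elev 32.6 az -89.0
tray scene (366, 257) 286 257 [0.6448 0.1932 0.0462] elev 35.9 az -87.8
bin top (367, 294) 487 448 [ 0.4384 -0.2275  0.0476] elev 36.6 az 74.7
bin scene (216, 177) 325 268 [ 0.4392 -0.2292  0.0452] elev 33.6 az 74.3
```

```bash
cat > meas.py <<'E'
from h import *
r=dict(np.load('ref_top.npz'));s=load('scene')
def cloud(im):
    K=im['camera_matrix'];u,v=np.meshgrid(np.arange(560.),np.arange(420.))
    pts=cv2.undistortPoints(np.stack([u,v],-1).reshape(-1,1,2),K,np.array([float(im['k1']),0,0,0])).reshape(420,560,2)
    d=im['depth'];C=np.stack([pts[...,0]*d,-pts[...,1]*d,-d],-1);V=np.linalg.inv(im['view'])
    P=C@V[:3,:3].T+V[:3,3];ok=d>0
    return P[ok],im['frame'][ok]
if __name__=='__main__':
  for cn,im in (('top',r),('scene',s)):
    P,F=cloud(im)
    for nm,c,az in (('tray',(.642,.194,.045),-88.4),('bin',(.4385,-.228,.045),74.5)):
        c=np.array(c)
        for it in range(3):
            a,e=np.radians(az),np.radians(35);n=np.array([np.cos(a)*np.cos(e),np.sin(a)*np.cos(e),np.sin(e)])
            y=np.array([-np.sin(a),np.cos(a),0]);z=np.cross(n,y);D=P-c
            i=(abs(D@n)<.006)&(abs(D@y)<.036)&(abs(D@z)<.030)&(P[:,2]>.02)
            Q=P[i];m=Q.mean(0);g=np.linalg.svd(Q-m)[2][2];g*=np.sign(g[2])
            w=(F[i].mean(1)>75 if cn=='top' else F[i].mean(1)>90)
            Y,Z=D[i]@y,D[i]@z
            lo,hi=np.percentile(Y,2),np.percentile(Y,98);l2,h2=np.percentile(Z,2),np.percentile(Z,98)
            off=np.median(D[i]@n)
            c=c+n*off+y*(lo+hi)/2+z*(l2+h2)/2; az=np.degrees(np.arctan2(g[1],g[0]))
        print(cn,nm,c.round(4),'az',az.round(2),'size',round(hi-lo,4),round(h2-l2,4),len(Q))
    # wand
    i=(abs(P[:,0]-.683)<.03)&(abs(P[:,1]+.04)<.12)&(P[:,2]>.060)&(P[:,2]<.08);Q=P[i]
    b=Q[(Q[:,1]<.01)&(Q[:,1]>-.09)]
    k=np.polyfit(b[:,1],b[:,0],1);print(cn,'wand line x=',k.round(4),'y range',Q[:,1].min().round(4),Q[:,1].max().round(4),'zmed',np.median(b[:,2]).round(4))
  # button white cap
    i=(abs(P[:,0]-.623)<.03)&(abs(P[:,1]+.3)<.03)&(P[:,2]>.055)&(F.min(1)>(90 if cn=='top' else 150));print(cn,'btn',P[i].mean(0).round(4),np.median(P[i],0).round(4),np.ptp(P[i],0).round(3))
  for uv in ((262.6,171.6),(304,170),(264,194),(304.6,191)): print(pz(r,uv[0]-.4,uv[1]-.4,.066).round(4))
E
python3 meas.py
```

```text
top tray [0.6439 0.1946 0.0474] az -88.77 size 0.0626 0.0473 460
top bin [ 0.4389 -0.2267  0.0461] az 75.05 size 0.0621 0.0495 521
top wand line x= [-0.0443  0.6797] y range -0.1293 0.0412 zmed 0.0662
top btn [ 0.6219 -0.2999  0.0694] [ 0.6218 -0.2999  0.0693] [0.026 0.026 0.011]
scene tray [0.6465 0.1927 0.0451] az -86.68 size 0.0606 0.0488 325
scene bin [ 0.4401 -0.2287  0.0445] az 75.24 size 0.062 0.0471 355
scene wand line x= [-0.0826  0.6813] y range -0.1266 0.0404 zmed 0.0652
scene btn [ 0.6234 -0.3012  0.0692] [ 0.6234 -0.3014  0.069 ] [0.032 0.027 0.007]
[ 7.031e-01 -7.000e-04  6.600e-02]
[ 0.7069 -0.091   0.066 ]
[ 0.6532 -0.0039  0.066 ]
[ 0.6599 -0.0918  0.066 ]
```

```bash
cat >> h.py <<'E'
TK=dict(tray=((.645,.1938,.045),-87.8),bin=((.4394,-.2277,.045),75.1))
WO=np.array([.682,-.0455,.054]);WA=np.arctan2(1,-.06)
def wandpose(o,wx,sgn):
    wx=np.array(wx);wy=np.cross([0,0,1.],wx);wy/=np.linalg.norm(wy);wz=np.cross(wx,wy)
    R=np.c_[-sgn*wx,sgn*wy,-wz]; return list(np.array(o)+.011*R[:,2]),quat(R)
def scanpose(n,sgn,back=0):
    c,az=TK[n];a,e=np.radians(az),np.radians(35);m=np.array([np.cos(a)*np.cos(e),np.sin(a)*np.cos(e),np.sin(e)])
    return wandpose(np.array(c)+(.165+back)*m,-m,sgn)
WX=[np.cos(WA),np.sin(WA),0]
E
python3 - <<'E'
from h import *
for sg in (1,-1):
    for nm,pq in (('park',wandpose(WO,WX,sg)),('tray',scanpose('tray',sg)),('bin',scanpose('bin',sg)),('tray+',scanpose('tray',sg,.06)),('bin+',scanpose('bin',sg,.06))):
        q=inverse_kinematics(*pq);print(sg,nm,np.array(pq[0]).round(3),None if q is None else np.array(q).round(2))
print(state()['joint_pos'].round(2))
E
```

```text
1 park [ 0.682 -0.046  0.043] None
1 tray [0.65  0.052 0.131] None
1 bin [ 0.476 -0.091  0.131] [-0.65 -0.12  1.73  0.57  1.76 -0.34]
1 tray+ [0.652 0.003 0.165] None
1 bin+ [ 0.488 -0.043  0.165] [-0.56 -0.18  1.72  0.59  1.77 -0.23]
-1 park [ 0.682 -0.046  0.043] [-0.12  0.35  1.26 -0.    1.53 -0.18]
-1 tray [0.65  0.052 0.131] [ 0.32  0.36  1.21 -0.59  1.73  0.23]
-1 bin [ 0.476 -0.091  0.131] None
-1 tray+ [0.652 0.003 0.165] [ 0.25  0.3   1.22 -0.6   1.73  0.14]
-1 bin+ [ 0.488 -0.043  0.165] None
[0.4  0.21 1.23 0.   1.71 0.43]
```

```bash
cat >> h.py <<'E'
def rolled(n,sgn,rho,back=0):
    c,az=TK[n];a,e=np.radians(az),np.radians(35);m=np.array([np.cos(a)*np.cos(e),np.sin(a)*np.cos(e),np.sin(e)])
    wx=-m;wy=np.cross([0,0,1.],wx);wy/=np.linalg.norm(wy);wz=np.cross(wx,wy)
    R=Rn.from_rotvec(wx*np.radians(rho)).as_matrix()@np.c_[-sgn*wx,sgn*wy,-wz]
    o=np.array(c)+(.165+back)*m
    return list(o+.011*R[:,2]),quat(R)
E
python3 - <<'E'
from h import *
for rho in range(-90,91,10):
    q=[inverse_kinematics(*rolled('bin',-1,rho,b)) for b in (0,.06)]
    if q[0] is not None: print(rho,np.array(q[0]).round(2),q[1] is not None,'toolz',Rn.from_quat(np.roll(rolled('bin',-1,rho)[1],-1)).as_matrix()[:,2].round(2))
E
python3 - <<'E'
from h import *
P=scanpose('bin',1); q=np.array(inverse_kinematics(*scanpose('bin',1,.12)))
for j6 in (2.5,-2.5):
    q[5]=j6; movej(list(q))
    print(state()['time'])
    for rho in range(-60,61,5):
        a=inverse_kinematics(*rolled('bin',-1,rho)); b=inverse_kinematics(*rolled('bin',-1,rho,.06))
        if a is not None: print(j6,rho,np.array(a).round(2),b is not None)
    for rho in range(-60,61,10):
        a=inverse_kinematics(*rolled('tray',1,rho))
        if a is not None: print('tray',j6,rho,np.array(a).round(2))
    a=inverse_kinematics(*wandpose(WO,WX,1)); print('park+1',a)
E
```

```text
50.025
tray 2.5 -60 [ 0.29 -0.36  2.18 -1.17  0.56 -2.46]
tray 2.5 -50 [ 0.33 -0.28  2.04 -0.97  0.77 -2.63]
park+1 None
54.15
tray -2.5 -60 [ 0.29 -0.36  2.18 -1.17  0.56 -2.46]
tray -2.5 -50 [ 0.33 -0.28  2.04 -0.97  0.77 -2.63]
park+1 None
```

```bash
cat >> h.py <<'E'
def gen(o,wx,sgn,rho,tau):
    # wand at o looking along wx; tool rolled rho about the beam, pitched tau about wand y (constant of the grasp)
    wx=np.array(wx,float);wy=np.cross([0,0,1.],wx);wy/=np.linalg.norm(wy);wz=np.cross(wx,wy)
    W=Rn.from_rotvec(wx*np.radians(rho)).as_matrix()@np.c_[wx,wy,wz]
    R=W@Rn.from_rotvec([0,np.radians(tau),0]).as_matrix()@np.c_[[-sgn,0,0],[0,sgn,0],[0,0,-1]]
    return list(np.array(o)+.011*R[:,2]),quat(R)
def scan(n,sgn,rho,tau,back=0):
    c,az=TK[n];a,e=np.radians(az),np.radians(35);m=np.array([np.cos(a)*np.cos(e),np.sin(a)*np.cos(e),np.sin(e)])
    return gen(np.array(c)+(.165+back)*m,-m,sgn,rho,tau)
E
python3 - <<'E'
from h import *
f=lambda q:None if q is None else np.array(q).round(2)
for sg in (1,-1):
  for tau in range(-40,41,10):
    pk=inverse_kinematics(*gen(WO,WX,sg,0,tau))
    T=[r for r in range(-80,81,10) if inverse_kinematics(*scan('tray',sg,r,tau)) is not None]
    B=[r for r in range(-80,81,10) if inverse_kinematics(*scan('bin',sg,r,tau)) is not None]
    print(sg,tau,'park',f(pk),'T',T,'B',B)
for r in range(-60,61,20): print(r,f(inverse_kinematics(*scan('bin',1,r,0))))
E
```

```text
1 -40 park None T [-80, -70, -60, -50, -40, 50, 60, 70, 80] B [-80, -70, -60, -50, -40, -30, -20, -10, 0, 10, 20, 30, 40, 50, 60, 70, 80]
1 -30 park None T [-80, -70, -60, -50, 50, 60] B [-80, -70, -60, -50, -40, -30, -20, -10, 0, 10, 20, 30, 40]
1 -20 park None T [-80, -70, -60] B [-80, -70, -60, -50, -40, -30, -20, -10, 0, 10, 20, 30]
1 -10 park None T [-80] B [-70, -60, -50, -40, -30, -20, -10, 0, 10, 20, 30]
1 0 park None T [-80, -60, -50] B [-70, -60, -50, -40, -30, -20, -10, 0, 10, 20, 30, 40]
1 10 park None T [-80, -70, -60, -50, -40, -30] B [-60, -50, -40, -30, -20, -10, 0, 10, 20, 30, 40]
1 20 park None T [-80, -70, -50, -40, -30, -20] B [-60, -50, -40, -30, -20, -10, 0, 10, 20, 30, 40, 50]
1 30 park None T [-80, -70, -60, -40, -30, -20] B [-70, -60, -50, -40, -30, -20, -10, 0, 10, 20, 30, 40, 50]
1 40 park None T [-80, -70, -60, -40, -30, -20, -10, 50] B [-70, -60, -50, -40, -30, -20, -10, 0, 10, 20, 30, 40, 50, 60, 70, 80]
-1 -40 park [-0.4   0.56  1.14  0.63  1.76 -0.44] T [-80, -70, -60, -50, -40, -30, -20, -10, 0, 10, 20, 30, 40, 50, 60, 70, 80] B [-80, -70, -60, -50, 4
[... 618 characters left out ...]
 20, 30, 40] B [20, 30, 40]
-1 20 park [ 0.05  0.35  1.3  -0.35  1.49  0.02] T [-80, -70, -50, -40, -30, -20, -10, 0, 10, 20, 30, 40, 50] B [10, 20, 30, 40, 50]
-1 30 park [ 0.13  0.38  1.31 -0.52  1.5   0.12] T [-80, -70, -60, -40, -30, -20, -10, 0, 10, 20, 30, 40, 50] B [0, 10, 20, 30, 40, 50]
-1 40 park [ 0.19  0.43  1.31 -0.69  1.53  0.21] T [-80, -70, -60, -40, -30, -20, -10, 0, 10, 20, 30, 40, 50] B [0, 10, 20, 30, 40, 50, 60, 70, 80]
-60 [-0.39  0.67  1.04  0.31  2.55 -0.34]
-40 [-0.48  0.44  1.23  0.4   2.29 -0.31]
-20 [-0.56  0.17  1.46  0.48  2.03 -0.31]
0 [-0.65 -0.12  1.73  0.57  1.76 -0.34]
20 [-0.73 -0.44  2.02  0.69  1.51 -0.38]
40 [-0.78 -0.81  2.33  0.83  1.26 -0.41]
60 None
```

```bash
python3 - <<'E'
from h import *
f=lambda q:None if q is None else np.array(q).round(2)
up=lambda pq,h:([pq[0][0],pq[0][1],pq[0][2]+h],pq[1])
for tau in (20,30):
  for rb in (15,20,25):
    print(tau,rb,[f(inverse_kinematics(*x)) for x in (scan('bin',-1,rb,tau),up(scan('bin',-1,rb,tau,.06),.0),up(scan('bin',-1,rb,tau,.06),.08))])
  print('tray',[f(inverse_kinematics(*x)) for x in (scan('tray',-1,0,tau),scan('tray',-1,0,tau,.06),up(scan('tray',-1,0,tau,.06),.1),gen(WO,WX,-1,0,tau),gen(WO+[0,0,.14],WX,-1,0,tau))])
E
```

```text
20 15 [array([-0.86, -0.17,  1.94,  0.94,  1.71,  2.55]), None, None]
20 20 [array([-0.89, -0.24,  2.01,  0.98,  1.66,  2.51]), array([-0.79, -0.35,  2.03,  1.  ,  1.63,  2.63]), None]
20 25 [array([-0.91, -0.3 ,  2.08,  1.02,  1.62,  2.47]), array([-0.81, -0.42,  2.1 ,  1.04,  1.58,  2.6 ]), None]
tray [array([ 0.43,  0.49,  1.19, -0.9 ,  1.82,  0.32]), array([ 0.36,  0.41,  1.23, -0.92,  1.79,  0.25]), array([ 0.36,  0.37,  1.1 , -0.96,  1.89,  0.11]), array([ 0.05,  0.35,  1.3 , -0.35,  1.49,  0.02]), array([ 0.05,  0.3 ,  1.11, -0.35,  1.71, -0.06])]
30 15 [array([-0.91, -0.05,  1.92,  1.05,  1.79,  2.46]), array([-0.82, -0.16,  1.96,  1.09,  1.76,  2.57]), None]
30 20 [array([-0.93, -0.1 ,  1.98,  1.09,  1.75,  2.41]), array([-0.84, -0.23,  2.03,  1.13,  1.71,  2.52]), None]
30 25 [array([-0.95, -0.15,  2.05,  1.13,  1.71,  2.36]), array([-0.86, -0.29,  2.09,  1.17,  1.67,  2.47]), array([-0.86, -0.37,  2.01,  1.19,  1.73,  2.63])]
tray [array([ 0.46,  0.56,  1.19, -1.04,  1.87,  0.35]), array([ 0.4 ,  0.48,  1.24, -1.07,  1.83,  0.29]), array([ 0.4 ,  0.41,  1.14, -1.11,  1.91,  0.14]), array([ 0.13,  0.38,  1.31, -0.52,  1.5 ,  0.12]), array([ 0.13,  0.32,  1.14, -0.53,  1.7 , -0.  ])]
```

```bash
python3 - <<'E'
from h import *
up=lambda pq,h:([pq[0][0],pq[0][1],pq[0][2]+h],pq[1])
T=25
g=gen(WO,WX,-1,0,T)
q=state()['joint_pos'].copy(); q[5]=0; movej(list(q))
move_to(*up(g,.14)); move_l(up(g,.03)[0],.2); move_l(g[0],.06)
print('ft',state()['ft_force'].round(1)); close(); s=state(); print('gap',s['finger_gap'],s['time'])
move_l(up(g,.14)[0],.15); print('ft',state()['ft_force'].round(2),state()['finger_gap'])
move_to(*scan('tray',-1,0,T,.06)); move_l(scan('tray',-1,0,T,0)[0],.08)
e=state(); print(e['ee_pos'].round(4),np.round(scan('tray',-1,0,T)[0],4))
hold(2.5); print(state()['time'])
a=snap('scene');b=snap('top')
cv2.imwrite('pics/sc2.png',np.hstack([cv2.resize(a['frame'][140:320,200:400],(400,360)),cv2.convertScaleAbs(cv2.resize(b['frame'][120:264,120:280],(400,360)),alpha=2)]))
E
```

```text
ft [ 0.1 -0.3 -0.1]
gap 0.023878689134036547 59.625
ft [ 0.93  0.08 -1.54] 0.02388126436180632
[0.6507 0.0492 0.1344] [0.6506 0.0492 0.1341]
64.7
```

View pics/sc2.png

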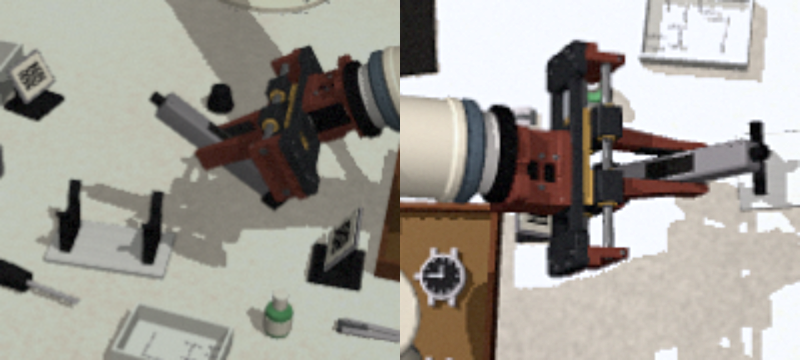

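The pictures show the wand gripped at its middle and aimed down at the tray ticket, left picture about (275,200) for the nose. I'll check its true axis from depth.

```bash
cat > chk.py <<'E'
from meas import *
def check(n,rho=0):
    c,az=TK[n];c=np.array(c);a,e=np.radians(az),np.radians(35);m=np.array([np.cos(a)*np.cos(e),np.sin(a)*np.cos(e),np.sin(e)])
    o=c+.165*m;wx=-m;wy=np.cross([0,0,1.],wx);wy/=np.linalg.norm(wy);wz=np.cross(wx,wy)
    for cn in('top','scene'):
        P,F=cloud(load(cn));D=P-o;s=D@wx;y=D@wy;z=D@wz
        i=(s<-28)|((s<-.022)&(s>-.07)&(np.hypot(y,z)<.026))
        i&=np.hypot(y,z)<.03
        if i.sum()<15: print(cn,i.sum());continue
        # per-slice medians along the bar, slopes
        print(n,cn,i.sum(),'y slope/med',np.polyfit(s[i],y[i],1).round(3),np.median(y[i]).round(4),'z',np.polyfit(s[i],z[i],1).round(3),np.percentile(z[i],[5,50,95]).round(4),'y pct',np.percentile(y[i],[5,95]).round(4),'tail',s[(np.hypot(y,z)<.02)&(s>-.12)].min().round(4))
E
python3 -c "
from chk import *
check('tray')"
```

```text
tray top 275 y slope/med [-0.003  0.002] 0.0031 z [0.011 0.011] [-0.0019  0.0115  0.0146] y pct [-0.01    0.0118] tail -0.0875
tray scene 353 y slope/med [ 0.003 -0.007] -0.0103 z [-0.004  0.004] [-0.0097  0.0069  0.0115] y pct [-0.0139  0.0056] tail -0.0866
```

The wand axis is within about 1 mm and 1° of the plan. Next is the bin ticket.

```bash
python3 - <<'E'
from h import *
up=lambda pq,h:([pq[0][0],pq[0][1],pq[0][2]+h],pq[1])
T=25;RB=25
move_l(scan('tray',-1,0,T,.06)[0],.15)
p=state()['ee_pos']; move_l([p[0],p[1],p[2]+.1],.2)
qs=np.array(inverse_kinematics(*scan('bin',-1,RB,T,.05)));print(qs.round(2))
via=qs+[0,-.15,-.2,0,.1,0]
movej(list(via)); print(state()['ee_pos'].round(3))
movej(list(qs)); move_l(scan('bin',-1,RB,T)[0],.08)
print(state()['ee_pos'].round(4),np.round(scan('bin',-1,RB,T)[0],4),state()['ft_force'].round(1))
hold(2.5);print(state()['time'])
a=snap('scene');b=snap('top')
cv2.imwrite('pics/sc3.png',np.hstack([cv2.resize(a['frame'][90:270,130:330],(400,360)),cv2.convertScaleAbs(cv2.resize(b['frame'][200:344,270:430],(400,360)),alpha=2)]))
from chk import check
check('bin')
E
```

```text
[-0.86 -0.34  2.09  1.1   1.63  2.51]
[ 0.491 -0.055  0.323]
[ 0.4806 -0.0896  0.1352] [ 0.4805 -0.0895  0.1349] [ 0.2  0.3 -1.9]
72.0083
bin top 295 y slope/med [-0.016 -0.002] -0.0014 z [0.008 0.011] [0.0024 0.0111 0.016 ] y pct [-0.0134  0.0123] tail -0.0868
bin scene 214 y slope/med [0.079 0.014] 0.0103 z [0.012 0.003] [-0.0105  0.0033  0.0147] y pct [0.0007 0.0159] tail -0.0863
```

View pics/sc3.png

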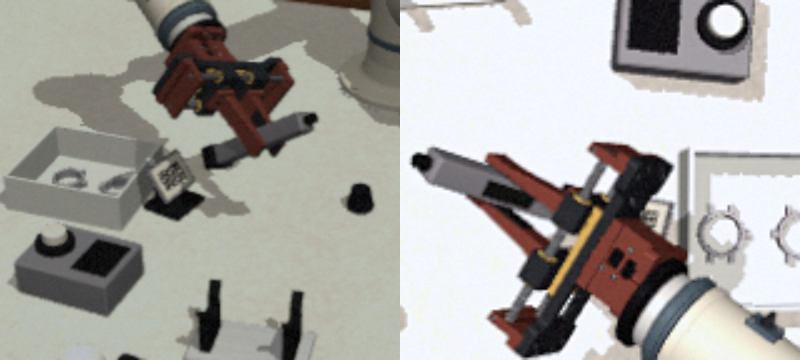

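The left picture shows the nose at (210,157) aimed squarely at the bin ticket at (175,172), clear of the box. Now I park the wand.

```bash
python3 - <<'E'
from h import *
up=lambda pq,h:([pq[0][0],pq[0][1],pq[0][2]+h],pq[1])
T=25;RB=25
move_l(scan('bin',-1,RB,T,.05)[0],.15)
qs=state()['joint_pos']; movej(list(qs+[0,-.15,-.2,0,.1,0]))
g=gen(WO,WX,-1,0,T)
move_to(*up(g,.14)); move_l(up(g,.035)[0],.2); move_l(up(g,.001)[0],.04)
print('ft',state()['ft_force'].round(2)); gripper_open(); move_l(up(g,.14)[0],.15)
print(state()['time'])
# go over the button with closed fingers
B=[.6225,-.3005]
close()
q=best([*B,.16],np.arctan2(B[1],B[0])+np.pi/2); move_to([*B,.16],q); move_l([*B,.095],.15)
a=snap('scene');b=snap('top'); print(state()['ee_pos'],state()['finger_gap'],state()['time'])
cv2.imwrite('pics/sc4.png',np.hstack([cv2.resize(a['frame'][190:310,120:320],(400,240)),cv2.convertScaleAbs(cv2.resize(b['frame'][140:260,230:430],(400,240)),alpha=2)]))
from meas import cloud
P,F=cloud(b)
i=(abs(P[:,0]-.683)<.03)&(abs(P[:,1]+.04)<.12)&(P[:,2]>.060)&(P[:,2]<.08);Q=P[i];w=Q[(Q[:,1]<.01)&(Q[:,1]>-.09)]
print(np.polyfit(w[:,1],w[:,0],1),Q[:,1].min(),Q[:,1].max(),np.median(w[:,2]))
E
```

```text
ft [ 0.   -0.31 -1.25]
79.2833
[ 0.62337576 -0.30062032  0.09703013] 0.0005218836036071942 82.6917
[-0.03753837  0.68079565] -0.12920688403390657 0.0411352778952062 0.06633887919201142
```

View pics/sc4.png

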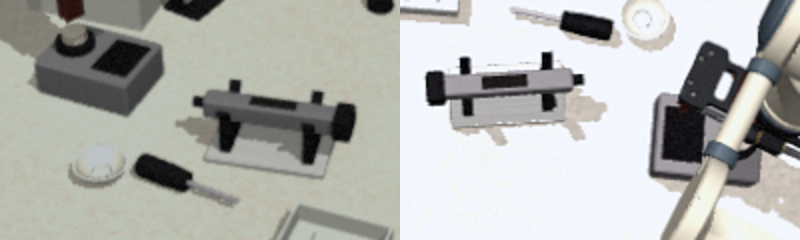

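The wand lies back in its rest just as it was at the start, and the closed fingertips stand over the button cap. Next I press it, watching the force.

```bash
python3 - <<'E'
from h import *
B=[.6225,-.3005];z=.080
f0=state()['ft_force'][2]
while z>.064:
    move_l([*B,z],.03); f=state()['ft_force'][2]-f0; print(round(z,4),round(f,1),end='; ')
    if f>14: break
    z-=.001
hold(.5); print(state()['ft_force'].round(1),state()['ee_pos'].round(4))
move_l([*B,.15],.1)
# clear of the cameras
q=best([.40,0,.30],0); move_to([.40,0,.30],q)
q=state()['joint_pos'].copy();q[0]=-1.6;movej(list(q));hold(.3)
print(state()['time'])
b=snap('top')
cv2.imwrite('pics/t5.png',cv2.convertScaleAbs(cv2.resize(b['frame'],(800,600),interpolation=cv2.INTER_CUBIC),alpha=2))
E
```

```text
0.08 -0.8; 0.079 -1.5; 0.078 -0.7; 0.077 0.6; 0.076 0.9; 0.075 1.4; 0.074 2.1; 0.073 2.4; 0.072 4.0; 0.071 2.3; 0.07 3.4; 0.069 4.8; 0.068 8.6; 0.067 12.2; 0.066 14.2; [-4.2  2.  14.7] [ 0.6227 -0.3006  0.0692]
92.1083
```

View pics/t5.png

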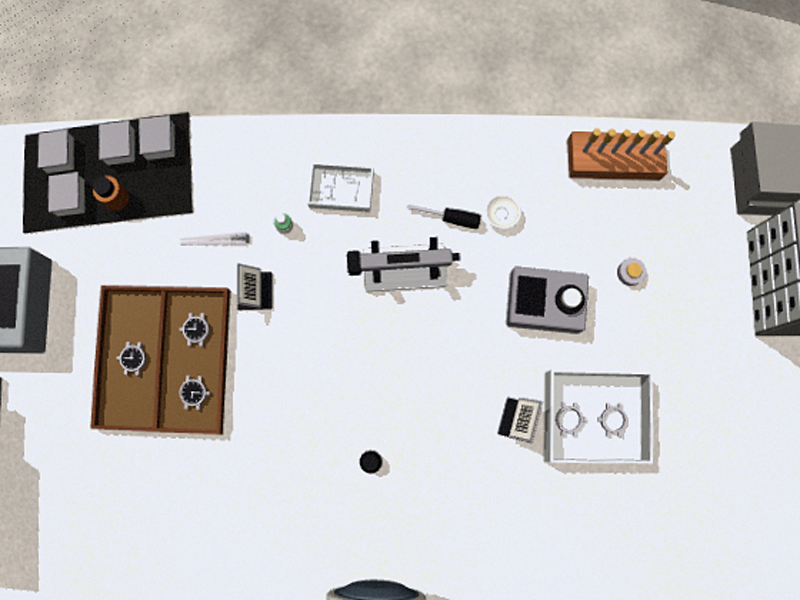

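The final picture shows three watches flat in the tray and two rings in the box at (570,420) and (614,420). The wand is parked, the button is up again after bottoming at 14 N, and the bystander tools haven't moved.

```bash
python3 -c "
from bench import *
print(job_done())"
```

```text
the job is handed in; nothing more can be done
None
```

The job is handed in: three watches are in the tray and two empty cases in the reject box, I held the scanner on both tickets for 2.5 s each (no read confirmation is available), it is back in its rest, and the booking button was pressed fully and released; one watch knocked against the tray wall was put right.

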